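# Put the night things away and hold the organiser's lid open

### The arm

A 7-joint arm with a two-finger parallel gripper is mounted at the origin on the work surface. World frame = base frame: x ahead of the robot, y to its left, z up, the work surface at z = 0. Lengths are in m, angles in rad, forces in N, time in s.
With the tool pointing down it reaches from about 0.375 to 0.925 m from the base axis. Payload 3.1 kg.
Tool frame: the origin (TCP) lies at the very end of the fingers, on their centre line; the grasp point (between the pads) lies 19 mm behind it; z points along the fingers, y is the line along which they close (so a half turn about z gives the same grasp; the last joint's range is limited). The gripper opens to 85 mm and grips with 20 to 120 N. Pads are 22 mm wide; open, the fingers measure 114 mm over their backs; the gripper's body (76 mm by 85 mm) begins 54 mm behind the grasp point. The pads swing forward as they close: fully open they stand 13 mm farther back than shut.
Start: joints at [-1.334, 0.383, 0.044, 1.598, -0.018, 1.161, -0.05], TCP at [0.214, 0.614, 0.231] pointing down, gripper open.
Joint ranges: [-2.61, 2.61], [-0.41, 2.15], [-1.48, 1.57], [0, 2.5], [-1.57, 4.71], [0.05, 1.97], [-2.85, 2.85]. Speed limits (rad/s): [2.79, 2.79, 3.14, 3.14, 3.14, 3.14, 3.14].

### API

Orientations are given as a unit quaternion [x, y, z, w].
In Python, from bench import ctrl, read_camera, camera_params gives the robot as it stands (ctrl), with the cameras as plain functions. Calls block until the motion is done:
- ctrl.move_ptp(position, orientation): joint-space move of the TCP to a pose.
- ctrl.movel(position, orientation=None, speed=0.15): straight line of the TCP; orientation=None keeps the orientation; speed is the mean speed in m/s.
- ctrl.move_j(angles): joint-space move.
- ctrl.move_gripper(opening, effort=None): finger opening in m; effort is the grip in N (None keeps the last); returns when the fingers have stopped.
- ctrl.pause(seconds).
- ctrl.inverse_kinematics(position, orientation): joint angles nearest the present ones, or None.
- ctrl.get_state(): the state.
- read_camera(name): name is "side" or "top"; returns the picture (420x560x3 uint8, red, green, blue); there is no depth.
- camera_params(name): a dict with "K" (3x3 intrinsics, pixels), "camera_from_world" (4x4, takes a point from world to camera coordinates). Camera axes: x right, y down, z forward; pixel columns grow to the right and rows downward; lengths in m; the calibration is good to about 2 mm. A picture is of the moment at which its call begins. camera_params takes no time and is no camera call.
A pose or a line that the arm cannot do raises ctrl.MotionError and nothing moves.
- ctrl.sign_off(): hands the job in; it is judged then, once.
The state is a dict: "time_s": time; "qpos": joint angles; "joint_vel": joint speeds; "effort": joint torques, N m; "eef_pos": TCP position; "tcp_rot": TCP orientation; "ft_force": force on the tool from outside, world axes, zero at the start; "ft_torque": the same for the moment, N m; "finger_gap": finger opening in m; "grasp_force": force on a finger pad.
Only numpy, scipy, OpenCV 4.12 (cv2) and the standard library are available. Lean on these libraries where they do the work, as an engineer would, in place of code of your own. Each camera call takes 0.05 s, during which the arm holds its last target. There are 200 camera calls.

### The job

Stand the orange flashlight, lens up, and the green lip balm, cap up, each in the hole of the wooden bedside organiser that fits it, all the way down. Then lift the organiser's lid and hold it steady at 45 degrees so that I can slip my glasses in: it falls shut by itself, so finish still holding it there with the gripper. Leave the mug, the binder clip and the alarm clock where they are.

Things in the scene. Friction and masses are not known exactly. Their poses are not given: they have to be found in the camera images.
- organiser: Wooden bedside organiser, 170 (x) by 290 (y) by 62 mm high, fixed on the glass by grip feet. Origin: centre of its underside; x points away from its front, z up. Left part (its y from -35 to +145 mm): a compartment under a hinged lid. Right part (its y from -145 to -35 mm): a solid block, top at 62 mm, with two round holes 42 mm deep.
- flashlight_hole (a point): Centre of the mouth of the large hole, in the top face (62 mm up) of the block; 36 mm wide, 42 mm deep with a flat floor, at the organiser's x +42, y -90 mm. For the flashlight.
- balm_hole (a point): Centre of the mouth of the small hole in the same top face; 25 mm wide, 42 mm deep with a flat floor, at the organiser's x -42, y -90 mm. For the lip balm.
- lid_angle (a joint): Angle of the organiser's lid: 0 shut (lying level), grows as its front edge rises; 0.785 is 45 degrees; stopped at 1.4. Nothing keeps it open: it falls shut from every angle. Always shut at the start.
- lid: The dark wooden lid, 173 (organiser's x) by 180 (y) by 10 mm, 0.2 to 0.35 kg, with a brass tongue on its front edge. Origin on the hinge line, halfway along it; at 0 its axes are the organiser's, and the panel lies from x -173 to 0 and z 0 to 10 mm; it turns with the lid.
- lid_hinge (a point): Middle of the lid's hinge line, which runs along the organiser's y at the top of its back wall (organiser's x +85, y +55, z 62 mm).
- lid_tongue (a point): Middle of the part of the brass tongue that stands out from the lid's front edge: 24 mm wide along the hinge direction, 8 mm thick, standing 28 mm out. This point is 16 mm beyond the lid's edge and 189 mm from the hinge line (at the panel's x -189, y 0, z +5 mm); 67 mm above the glass when shut. Can be pinched across its 24 mm width with the fingertips; nothing lies below it but the glass.
- flashlight: Small orange plastic flashlight with a slide switch, standing lens up. 104 mm tall: barrel 28 mm across up to 66 mm, flaring to a head 38 mm across from 76 to 104 mm. 0.09 to 0.15 kg. Origin: centre of its tail end (underside); z along it to the lens.
- lip_balm: Green lip balm tube, a cylinder 18 mm across and 68 mm tall, standing cap up, about 15 g. Origin: centre of its underside; z along it to the cap.
- mug: White ceramic mug, 82 mm across, 95 mm tall with a handle. Origin: centre of its underside. Leave alone.
- binder_clip: Black steel binder clip lying down, 32 mm wide, 16 mm tall, about 58 mm long with its wire handles. Origin: underside of its black body. Leave alone.
- alarm_clock: White alarm clock, 45 by 110 by 60 mm tall, behind the organiser. Origin: centre of its underside. Leave alone.

How it is judged:
On the way:
1. the flashlight and the lip balm both stand fully down in their own holes, let go (z of each of flashlight, lip_balm in the frame of organiser below 0.026 m and horizontal distance between flashlight and flashlight_hole below 0.008 m and angle between each of flashlight, lip_balm's own z axis and vertical below 0.25 rad and horizontal distance between lip_balm and balm_hole below 0.008 m and contact force between the fingers and flashlight below 0.1 N and contact force between the fingers and lip_balm below 0.1 N), for 0.2 s.
At the end, for the whole second after the job is handed in: Flashlight and lip balm upright (0.25 rad) in their own holes, within 8 mm of the centre and 6 mm of the floor, let go; the lid still (0.05 rad/s) at 45 degrees, give or take 7, pressed by the fingers (over 0.3 N) and leaning on nothing else; mug, clip and clock within 30 mm of their starts (all of step 1 and value of joint lid_angle between 0.665 and 0.905 rad and velocity of joint lid_angle between -0.05 and 0.05 rad/s and contact force between the fingers and lid above 0.3 N and contact force between lid and flashlight below 0.2 N and contact force between lid and lip_balm below 0.2 N and contact force between lid and mug below 0.2 N and contact force between lid and binder_clip below 0.2 N and contact force between lid and alarm_clock below 0.2 N and distance of each of mug, binder_clip, alarm_clock from where it was at the start of the episode below 0.03 m); the arm keeps its last pose, push and grip.
It fails at once if the mug is shifted or knocked over (distance of mug from where it was at the start of the episode above 0.03 m or angle between mug's own z axis and vertical above 0.4 rad).
It fails at once if the binder clip is shifted or knocked over (distance of binder_clip from where it was at the start of the episode above 0.03 m or angle between binder_clip's own z axis and vertical above 0.4 rad).
It fails at once if the alarm clock is shifted or knocked over (distance of alarm_clock from where it was at the start of the episode above 0.03 m or angle between alarm_clock's own z axis and vertical above 0.4 rad).
It also fails if it takes over 72 s, if anything falls off the work surface, if the arm or the gripper's body presses on something with over 40 N, if the wrist force passes 120 N, or if a joint passes its speed limit or range.

## Working session

There is one attempt and no reset: what is moved stays moved. The work goes in short steps, each a Python script; the robot and the scene stay as the last script left them, time stands still between calls to the robot, and variables do not carry over. Pictures are saved under pics/ and viewed, at most 10 in all, crops included, and the job is handed in when it is done.

```bash
mkdir -p pics; python3 - <<'E'
from bench import ctrl, read_camera, camera_params
import cv2
for n in("top","side"):
    cv2.imwrite(f"pics/{n}0.png",read_camera(n)[:,:,::-1]); p=camera_params(n); print(p["K"],p["camera_from_world"])
s=ctrl.get_state(); print(s)
E
```

```text
[[477.66478663   0.         284.10972638]
 [  0.         477.66478663 205.5566619 ]
 [  0.           0.           1.        ]] [[-0.0022742  -0.99961428 -0.02767873 -0.02034103]
 [-0.99107814  0.00594161 -0.13314959  0.5731374 ]
 [ 0.13326269  0.02712897 -0.99070938  0.9270524 ]
 [ 0.          0.          0.          1.        ]]
[[504.49197212   0.         291.12541945]
 [  0.         504.49197212 206.26786076]
 [  0.           0.           1.        ]] [[ 0.91368889 -0.40567061  0.0245759  -0.55438279]
 [-0.19885741 -0.49898427 -0.84348706  0.17082702]
 [ 0.3544409   0.76579766 -0.53658699  0.8197046 ]
 [ 0.          0.          0.          1.        ]]
{'time_s': 0.1, 'qpos': array([-1.33378284,  0.38374313,  0.04386917,  1.59940431, -0.01789669,
        1.16118978, -0.0499135 ]), 'joint_vel': array([-0.00019769, -0.00280978,  0.00218171, -0.00185602,  0.00133884,
       -0.00042783,  0.00069325]), 'effort': array([ 2.96111641e-03, -4.34727395e+01,  1.02937214e+00, -2.50452644e+01,
        1.08127319e-02,  5.45260569e-03, -5.08412000e-06]), 'eef_pos': array([0.21332913, 0.61310387, 0.23002567]), 'tcp_rot': array([ 1.66607204e-01,  9.86022645e-01, -1.16890232e-03, -1.27611737e-04]), 'ft_force': array([ 0.31383787,  0.35890324, -0.43871226]), 'ft_torque': array([ 0.0096687 ,  0.04423984, -0.02708096]), 'grasp_force': 0.0, 'finger_gap': 0.08530063394522287}
```

View pics/top0.png

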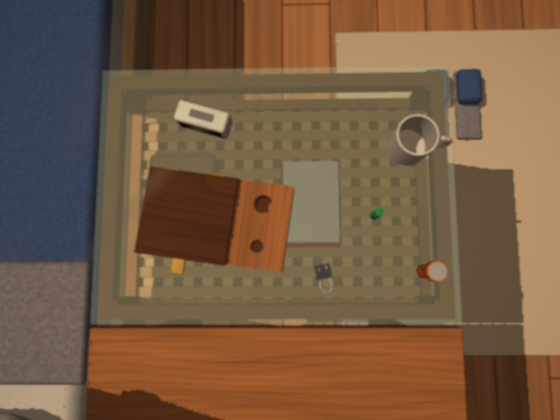

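View pics/side0.png

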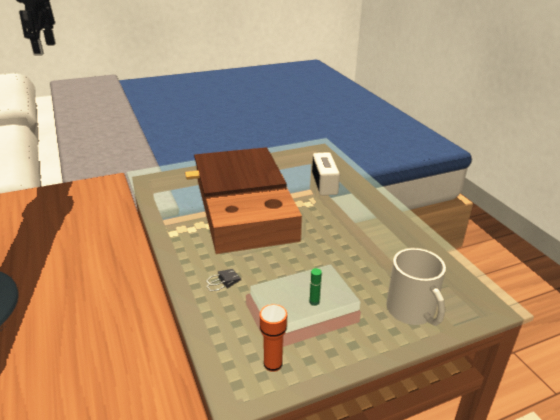

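The top view shows the organiser's block with its holes at (263,203) and (257,245) and the tongue at (178,266). The balm is at (377,213), the flashlight at (437,271), the clip at (323,272), the mug at (417,135) and the clock at (202,118). The book appears to lie under the glass. Next I'll zoom in to get finer pixels.

```bash
python3 - <<'E'
import cv2,numpy as np
t=cv2.imread("pics/top0.png");s=cv2.imread("pics/side0.png")
def c(im,x,y,w,h,f):
    o=cv2.resize(im[y:y+h,x:x+w],None,fx=f,fy=f,interpolation=cv2.INTER_CUBIC)
    for k in range(0,w,10): cv2.line(o,(k*f,0),(k*f,12 if (x+k)%50==0 else 5),(255,255,255),1)
    for k in range(0,h,10): cv2.line(o,(0,k*f),(12 if (y+k)%50==0 else 5,k*f),(255,255,255),1)
    return o
a=c(t,130,160,180,120,4); cv2.imwrite("pics/a.png",a)
canvas=np.zeros((600,800,3),np.uint8)
b=c(t,360,200,100,90,4);canvas[:360,:400]=b
d=c(s,250,260,80,120,5);canvas[:600,400:800]=d
cv2.imwrite("pics/b.png",canvas)
for n,im in(("t",t),("s",s)):
    h=cv2.cvtColor(im,cv2.COLOR_BGR2HSV)
    g=cv2.inRange(h,(50,120,40),(85,255,255)); k,l,st,ce=cv2.connectedComponentsWithStats(g)
    print(n,[(st[i].tolist(),ce[i].round(1).tolist()) for i in range(1,k) if st[i][4]>20])
E
```

```text
t [([371, 208, 13, 10, 87], [377.1, 212.6])]
s [([312, 269, 9, 15, 122], [315.8, 275.8]), ([310, 285, 10, 18, 144], [314.5, 293.5])]
```

View pics/a.png

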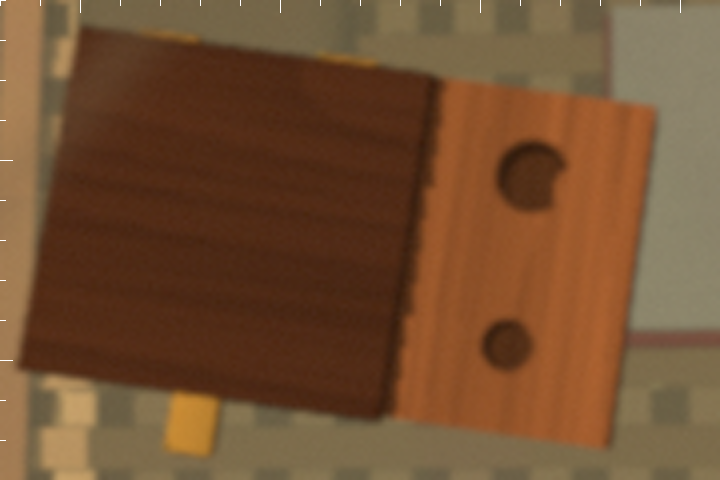

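View pics/b.png

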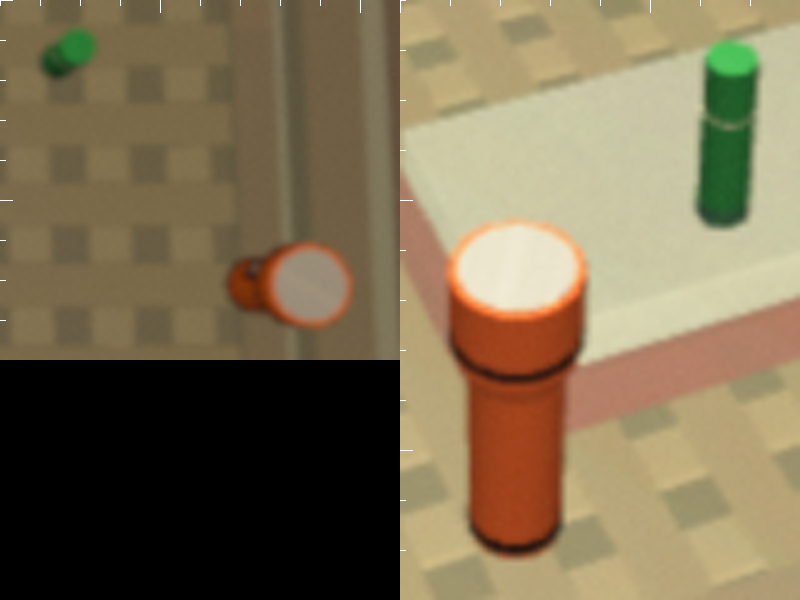

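The crops give the block's right corners at crop (656,108) and (609,447), the hole centres at (532,176) and (507,345), and the lid corners. The lens centre and the balm top show in both views. From these I fit the poses.

```bash
cat >h.py <<'E'
import numpy as np, cv2
from bench import ctrl, read_camera, camera_params
from scipy.spatial.transform import Rotation as R
def proj(n,P):
    p=camera_params(n);P=np.atleast_2d(P);c=P@p["camera_from_world"][:3,:3].T+p["camera_from_world"][:3,3]
    q=c@p["K"].T;return q[:,:2]/q[:,2:]
def onplane(n,uv,z):
    p=camera_params(n);M=p["camera_from_world"];Ri=M[:3,:3].T;o=-Ri@M[:3,3]
    d=Ri@np.linalg.inv(p["K"])@np.array([*uv,1.]);return o+d*(z-o[2])/d[2]
E
python3 - <<'E'
from h import *
from scipy.optimize import least_squares
f=lambda x,y,s,ox,oy:((x+.5)/s-.5+ox,(y+.5)/s-.5+oy)
A=lambda x,y:f(x,y,4,130,160)
obj=np.array([[.085,-.145,.062],[-.085,-.145,.062],[.042,-.09,.062],[-.042,-.09,.062],[.085,.145,.072],[-.088,.145,.072],[-.088,-.035,.072],[.085,-.035,.072]])
uv=np.array([A(656,108),A(609,447),A(532,176),A(507,345),A(80,28),A(20,368),A(380,418),A(438,77)])
def tf(v,P): return P@R.from_euler('z',v[2]).as_matrix().T+[v[0],v[1],0]
r=least_squares(lambda v:(proj("top",tf(v,obj))-uv).ravel(),[.6,.1,0])
print("org",r.x,r.fun.reshape(-1,2).round(2).tolist())
print("side pix",proj("side",tf(r.x,obj)).round(1).tolist())
for n,h,a,b in(("fl",.104,f(311,285,4,360,200),f(117,268,5,250,260)),("balm",.068,f(78,47,4,360,200),f(333,59,5,250,260))):
    print(n,onplane("top",a,h),onplane("side",b,h))
    g=least_squares(lambda X:np.r_[proj("top",X)[0]-a,proj("side",X)[0]-b],[.6,0,h]);print(g.x,g.cost)
for n,uvp,h in(("mug",(416,132),.095),("clip",(323,271),.016),("clock",(202,116),.06)): print(n,onplane("top",uvp,h))
np.save("org.npy",r.x)
E
```

```text
org [ 0.54520085  0.11270588 -0.14378082] [[0.35, -0.51], [-0.06, 0.57], [0.72, 0.02], [0.66, 0.02], [-0.29, -0.98], [-1.08, 0.59], [0.2, 1.25], [-0.52, -1.14]]
side pix [[301.8, 216.1], [213.4, 228.2], [273.2, 204.1], [231.3, 209.4], [266.9, 146.9], [193.4, 154.2], [203.6, 193.7], [286.9, 183.8]]
fl [ 0.4418192  -0.30497675  0.104     ] [ 0.44253995 -0.30252557  0.104     ]
[ 0.44178866 -0.30439444  0.10597882] 0.0003447751163313389
balm [ 0.55650505 -0.20820257  0.068     ] [ 0.55752736 -0.20745542  0.068     ]
[ 0.55679399 -0.20821775  0.06876321] 0.03670203479467333
mug [ 0.70674343 -0.27858919  0.095     ]
clip [ 0.44181763 -0.10058669  0.016     ]
clock [0.75499691 0.14344126 0.06      ]
```

Both views agree to within about 2.5 mm, and the projected holes match the side picture. Before picking the flashlight I check that the tongue poses are reachable.

```bash
cat >>h.py <<'E'
org=np.load("org.npy"); Rz=R.from_euler('z',org[2])
def W(p): return Rz.apply(p)+[org[0],org[1],0]
def Q(tilt=0,flip=0): # tilt>0: hand leans away from robot (follows the lid)
    return (Rz*R.from_rotvec([0,tilt,0])*R.from_rotvec([0,np.pi,0])*R.from_euler('z',np.pi*flip)).as_quat()
def tong(a,rel=0,flip=0,over=.012,out=.002): # TCP pose holding tongue at lid angle a, tool tilted rel from lid normal
    c=R.from_rotvec([0,a,0]).apply([-.189-out,0,.005])+[.085,.055,.062]
    q=Q(a+rel,flip); return W(c)+R.from_quat(q).apply([0,0,over]), q
def st(m=""):
    s=ctrl.get_state();print(m,round(s["time_s"],2),s["eef_pos"].round(4),"F",s["ft_force"].round(1),"gap",round(s["finger_gap"],4),"g",round(s["grasp_force"],1));return s
def shot(f):
    for n in("top","side"): cv2.imwrite(f"pics/{n}{f}.png",read_camera(n)[:,:,::-1])
E
python3 - <<'E'
from h import *
for flip in(0,1):
  for rel in(0,-.3,-.5,-.7):
    print(flip,rel,[ (lambda j: None if j is None else j.round(2).tolist())(ctrl.inverse_kinematics(*tong(a,rel,flip))) for a in(0,.4,.785)])
print(W([.042,-.09,.062]),W([-.042,-.09,.062]),tong(0)[0])
for flip in(0,1):
  for p in([.442,-.304,.071],[.442,-.304,.3],[.557,-.208,.046],W([.042,-.09,.25]),W([-.042,-.09,.066])):
    j=ctrl.inverse_kinematics(p,Q(0,flip));print(flip,None if j is None else j.round(2))
E
```

```text
0 0 [[-0.75, 0.33, 0.31, 2.13, -0.15, 0.7, 1.09], [-0.62, 0.46, 0.35, 1.82, -0.33, 1.28, 1.31], [-0.46, 0.69, 0.31, 1.46, -0.4, 1.79, 1.36]]
0 -0.3 [[-0.9, 0.24, 0.32, 2.31, 0.33, 0.4, 0.54], [-0.73, 0.28, 0.35, 2.0, -0.18, 0.97, 1.15], [-0.57, 0.51, 0.37, 1.63, -0.34, 1.51, 1.33]]
0 -0.5 [[-1.09, 0.23, 0.41, 2.42, 1.03, 0.32, -0.24], [-0.81, 0.18, 0.35, 2.12, -0.01, 0.77, 0.96], [-0.63, 0.39, 0.37, 1.75, -0.26, 1.3, 1.26]]
0 -0.7 [[-1.22, 0.29, 0.42, 2.5, 1.66, 0.45, -0.99], [-0.91, 0.1, 0.36, 2.24, 0.28, 0.59, 0.64], [-0.7, 0.27, 0.37, 1.88, -0.15, 1.1, 1.16]]
1 0 [[-1.03, 0.38, 0.64, 2.14, -0.34, 0.72, -1.88], [-0.89, 0.53, 0.7, 1.83, -0.48, 1.33, -1.69], [-0.73, 0.8, 0.75, 1.48, -0.59, 1.88, -1.58]]
1 -0.3 [[-1.11, 0.26, 0.55, 2.32, 0.17, 0.38, -2.46], [-1.01, 0.33, 0.68, 2.01, -0.3, 0.99, -1.87], [-0.82, 0.59, 0.73, 1.64, -0.49, 1.56, -1.67]]
1 -0.5 [[-1.87, 0.81, 1.37, 2.44, -1.35, 0.42, -1.2], [-1.07, 0.2, 0.63, 2.13, -0.09, 0.77, -2.1], [-0.9, 0.45, 0.73, 1.76, -0.4, 1.34, -1.75]]
1 -0.7 [[-1.28, 0.3, 0.48, 2.5, 1.67, 0.44, 2.14], [-1.05, 0.1, 0.5, 2.25, 0.26, 0.59, -2.47], [-0.98, 0.31, 0.71, 1.89, -0.26, 1.11, -1.88]]
[0.57387173 0.01761655 0.062     ] [0.4907385  0.02965257 0.062     ] [0.44817536 0.18232666 0.055     ]
0 [-0.23  0.55  0.93  2.02 -0.59  0.86  2.46]
0 [ 0.49  0.11  0.04  1.79 -0.01  1.24  1.96]
0 [-0.21  0.59  0.62  1.88 -0.46  0.82  2.08]
0 [-0.65  0.25  0.64  1.79 -0.16  1.15  1.47]
0 [-0.62  0.35  0.55  2.12 -0.27  0.74  1.52]
1 [-0.23  0.55  0.93  2.02 -0.59  0.86 -0.68]
1 [-0.31  0.14  0.92  1.82 -0.12  1.24 -1.07]
1 [-0.35  0.66  0.81  1.89 -0.63  0.87 -0.93]
1 [-0.83  0.3   0.88  1.8  -0.25  1.16 -1.6 ]
1 [-0.86  0.43  0.83  2.13 -0.45  0.77 -1.45]
```

```bash
python3 - <<'E'
from h import *
q=Q(); p=np.array([.442,-.304,0])
ctrl.move_ptp(p+[0,0,.25],q); st("above")
ctrl.movel(p+[0,0,.071],speed=.15); ctrl.move_gripper(.0,40); st("grip")
ctrl.movel(p+[0,0,.25],speed=.2); st("up")
h=W([.042,-.09,0]); ctrl.move_ptp(h+[0,0,.25],q)
ctrl.movel(h+[0,0,.150],speed=.15); ctrl.pause(.2); st("over")
shot(1)
t=cv2.imread("pics/top1.png")[130:310,180:420];s=cv2.imread("pics/side1.png")[40:280,150:390]
cv2.imwrite("pics/c.png",np.hstack([cv2.resize(t,(400,300)),cv2.resize(s,(400,400))[:300]]))
E
```

```text
above 3.4 [ 0.4427 -0.3031  0.25  ] F [-0.1  0.   0.3] gap 0.0854 g 0.0
grip 5.25 [ 0.4426 -0.3044  0.0717] F [-0.4 -0.   3.1] gap 0.037 g 40.3
up 6.29 [ 0.4408 -0.3033  0.2482] F [-0.3  0.1 -2.1] gap 0.0372 g 40.1
over 8.62 [0.575  0.0177 0.1515] F [ 0.   0.1 -1.4] gap 0.0369 g 40.1
```

View pics/c.png

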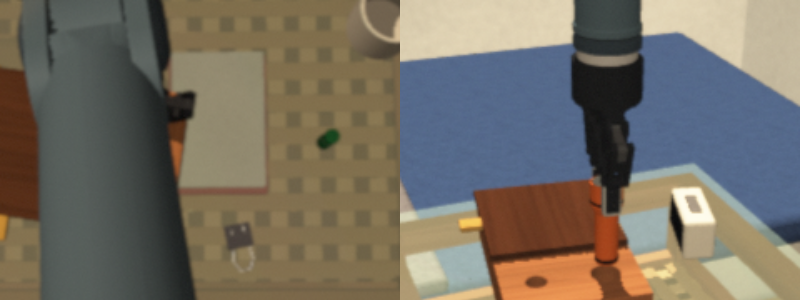

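The right half shows the flashlight held upright just above the large hole; the arm hides it from the top camera. I lower it in steps and watch the force.

```bash
python3 - <<'E'
from h import *
h=W([.042,-.09,0])
ctrl.movel(h+[0,0,.136],speed=.1)
for z in(.130,.125,.115,.105,.098,.094,.092):
    ctrl.movel(h+[0,0,z],speed=.06); s=st(z)
    if s["ft_force"][2]>12: print("stop");break
E
```

```text
0.13 9.26 [0.5735 0.0176 0.1296] F [ 0.5 -0.1 -2.1] gap 0.037 g 40.2
0.125 9.51 [0.5735 0.0176 0.1246] F [-0.2 -0.6 -1.7] gap 0.0371 g 40.2
0.115 9.82 [0.5732 0.0176 0.1142] F [-0.1  0.2 -1.8] gap 0.0371 g 40.2
0.105 10.14 [0.5732 0.0176 0.1042] F [-0.3  0.1 -0.7] gap 0.0368 g 40.2
0.098 10.41 [0.5733 0.0176 0.0974] F [ 0.8  0.1 -0.7] gap 0.0366 g 40.2
0.094 10.66 [0.5736 0.0176 0.0937] F [ 0.5 -0.7 -1.7] gap 0.0365 g 40.2
0.092 10.91 [0.5737 0.0176 0.0919] F [-0.8 -0.1 -1.1] gap 0.0369 g 40.2
```

It went in freely. I release it and fetch the balm.

```bash
python3 - <<'E'
from h import *
q=Q();h=W([.042,-.09,0])
ctrl.move_gripper(.06); st("rel"); ctrl.movel(h+[0,0,.25],speed=.2)
p=np.array([.557,-.208,0]); ctrl.move_ptp(p+[0,0,.2],q)
ctrl.movel(p+[0,0,.047],speed=.12); ctrl.move_gripper(0,20); st("grip")
ctrl.movel(p+[0,0,.2],speed=.2); st("up")
h=W([-.042,-.09,0]); ctrl.move_ptp(h+[0,0,.2],q)
ctrl.movel(h+[0,0,.120],speed=.15); ctrl.pause(.2); st("over"); shot(2)
s=cv2.imread("pics/side2.png")[80:280,150:350]
cv2.imwrite("pics/d.png",cv2.resize(s,(600,600),interpolation=cv2.INTER_CUBIC))
E
```

```text
rel 11.26 [0.5742 0.0176 0.0923] F [-0.2 -1.   0.2] gap 0.0599 g 0.0
grip 15.0 [ 0.5574 -0.2081  0.0475] F [ 0.1 -0.3  1.3] gap 0.0172 g 20.5
up 15.92 [ 0.5558 -0.2076  0.1984] F [ 0.2  0.4 -0.3] gap 0.0171 g 20.4
over 17.77 [0.492  0.0297 0.1213] F [-0.5  0.5  0.2] gap 0.0169 g 20.4
```

View pics/d.png

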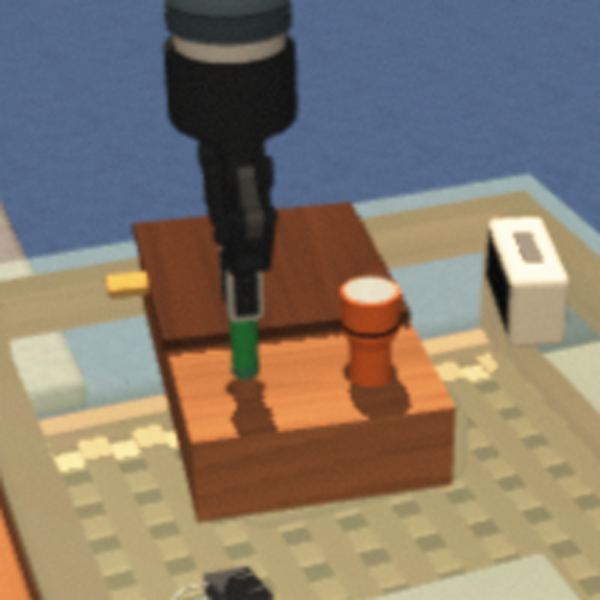

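The flashlight is seated at (370,340). The balm is held upright with its base at about (245,375), over the small hole.

```bash
python3 - <<'E'
from h import *
h=W([-.042,-.09,0]); ok=True
for z in(.113,.106,.100,.09,.08,.072,.069):
    ctrl.movel(h+[0,0,z],speed=.06); s=st(z)
    if s["ft_force"][2]>8: print("stop");ok=False;break
if ok:
    ctrl.move_gripper(.035); st("rel"); ctrl.movel(h+[0,0,.25],speed=.2)
    a,q=tong(0); ctrl.move_gripper(.06)
    ctrl.move_ptp(a+[0,0,.15],q); st("over tongue"); shot(3)
    t=cv2.imread("pics/top3.png")[150:290,120:320];s=cv2.imread("pics/side3.png")[80:280,150:350]
    cv2.imwrite("pics/e.png",np.hstack([cv2.resize(t,(400,280)),cv2.resize(s,(400,400),interpolation=cv2.INTER_CUBIC)[:280]]))
E
```

```text
0.113 18.14 [0.4901 0.0296 0.1124] F [1.4 0.1 0.1] gap 0.0171 g 20.4
0.106 18.41 [0.4901 0.0296 0.1053] F [-0.1 -0.5 -0.5] gap 0.017 g 20.4
0.1 18.66 [0.4903 0.0296 0.0995] F [ 0.7  0.5 -0.2] gap 0.0168 g 20.4
0.09 18.98 [0.4901 0.0295 0.0893] F [ 0.5 -0.6  0.7] gap 0.0171 g 20.4
0.08 19.29 [0.4901 0.0296 0.0794] F [ 0.6 -0.3  0. ] gap 0.017 g 20.4
0.072 19.57 [0.4902 0.0296 0.0715] F [-0.2  0.9  0. ] gap 0.017 g 20.4
0.069 19.82 [0.4906 0.0297 0.0689] F [-0.4  0.2  0.1] gap 0.0168 g 20.4
rel 20.14 [0.4909 0.0297 0.0691] F [-0.4 -0.1 -0.8] gap 0.035 g 0.0
over tongue 22.27 [0.4484 0.182  0.205 ] F [-0.1 -0.1 -0.8] gap 0.06 g 0.0
```

View pics/e.png

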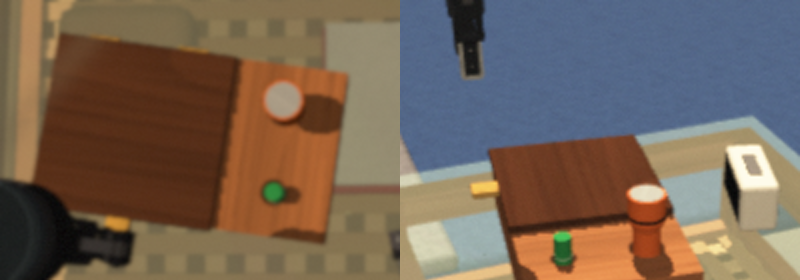

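Both objects stand in their holes. Next comes the tongue, on the left picture at (117,223).

```bash
python3 - <<'E'
from h import *
print("balm top expected px if seated",proj("side",W([-.042,-.09,.088])),"flash",proj("side",W([.042,-.09,.124])))
k=dict(over=.016)
a,q=tong(0,**k); ctrl.movel(a+[0,0,.06],q); ctrl.movel(a,q,speed=.08); st("at")
ctrl.move_gripper(0,60); s=st("grip")
if s["finger_gap"]>.018:
    for x in np.r_[.03,np.arange(.1,.78,.1),.785]:
        ctrl.movel(*tong(x,**k),speed=.08); s=st(round(x,2))
        if np.linalg.norm(s["ft_force"])>40: print("stop");break
    ctrl.pause(.3); st("end"); shot(4)
    t=cv2.imread("pics/top4.png")[100:310,100:380];s=cv2.imread("pics/side4.png")[50:290,130:370]
    cv2.imwrite("pics/f.png",np.hstack([cv2.resize(t,(400,300)),cv2.resize(s,(400,400),interpolation=cv2.INTER_CUBIC)[:300]]))
E
```

```text
balm top expected px if seated [[230.80955097 198.05184187]] flash [[273.3696539  176.79368388]]
at 24.04 [0.4486 0.1826 0.0513] F [ 0.4 -0.1 -0.5] gap 0.0598 g 0.0
grip 24.46 [0.4488 0.1835 0.0518] F [-1.   1.8  3.7] gap 0.0223 g 59.0
0.03 24.71 [0.4486 0.1835 0.0568] F [ 1.   3.7 -1.4] gap 0.0227 g 58.9
0.1 25.02 [0.4486 0.1835 0.07  ] F [ 1.1  4.6 -1.4] gap 0.0226 g 59.0
0.2 25.42 [0.4503 0.1833 0.0889] F [ 2.5  6.  -2.6] gap 0.0225 g 59.0
0.3 25.81 [0.4537 0.1828 0.1075] F [ 1.6  5.9 -1.7] gap 0.0223 g 59.0
0.4 26.2 [0.459  0.182  0.1256] F [ 1.2  3.9 -0.6] gap 0.0226 g 59.0
0.5 26.59 [0.466  0.181  0.1432] F [ 0.3  5.8 -1. ] gap 0.0226 g 59.0
0.6 26.98 [0.4747 0.1797 0.16  ] F [ 0.2  5.7 -0.6] gap 0.0225 g 59.1
0.7 27.38 [0.4851 0.1781 0.1759] F [-0.1  4.8  0.7] gap 0.0227 g 59.1
0.78 27.73 [0.4951 0.1767 0.1887] F [-0.5  5.9  0.2] gap 0.0222 g 59.1
end 28.02 [0.4951 0.1767 0.1886] F [ 0.9  5.1 -0.1] gap 0.0226 g 59.1
```

View pics/f.png

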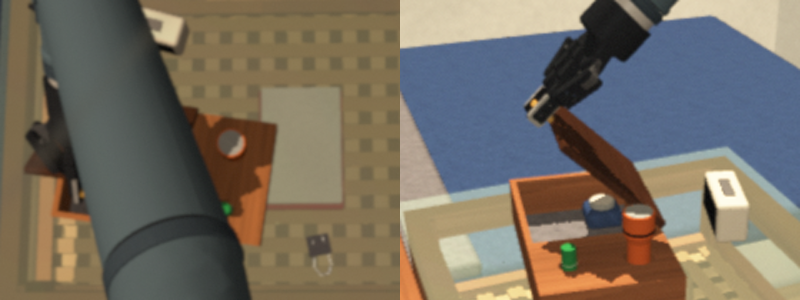

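The lid is held open at about 45° by the tongue, and the flashlight and balm stand in their holes. The clip and clock are in place, and the arm went nowhere near the mug. I'm handing in.

```bash
python3 - <<'E'
from h import *
print(abs(ctrl.get_state()["joint_vel"]).max()); print(ctrl.sign_off())
E
```

```text
0.0015206203620856296
the job is handed in; nothing more can be done
None
```

The job is handed in after about 28 s of robot time: the flashlight and lip balm stand in their holes, and the gripper is holding the lid at about 45°. The hand-in returned no verdict, and I never touched the mug, clip or clock.

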